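Fit the washed shredding plate on its collecting box

TASK

The washed shredding plate stands on its edge in the wire drying rack: lift it out, lay it down flat on the worktop or drainer with its grating face up and let go of it. Then take it by its handle, hook its tongue under the lip at the far end of the white collecting box while the handle end is still raised, swing the handle end down and press until both grey clips have snapped over the front edge and the plate lies fully home. Leave the things standing around as they are.

Things in the scene. Friction and masses are not known exactly. Their poses are not given: they have to be found in the camera images.
- plate: Black plastic shredding plate with a steel grating on one face, 160 g. Origin: middle of the frame's underside; x to the tongue, y across, z out of the grating face. In mm: frame x -89 to 72, y -48 to 48, z 0 to 5; below it a solid plug that drops into the box, x -83.5 to 72, y -42 to 42, z -6 to 0 (so 11 mm thick over most of its area; laid face up it lies on the plug).
- plate_edge (a point): (0, 48, 0) mm in the plate's frame: on its upper long edge at the start, 102 mm above the worktop, to be gripped from above across the plate's thickness. The plate then stands on its other long edge in the rack, upright within 4 degrees: plate x along rack x, tongue away from the robot, plate y up, grating face (z) to rack -y.
- plate_handle (a point): (-124, 0, 9) mm in the plate's frame: middle of the handle, a bar x -148 to -86, y -13 to 13 (26 mm wide), z 0 to 18, standing out from the front edge.
- plate_tongue (a point): (84, 0, 2) mm in the plate's frame: in the tongue, a flat tab x 72 to 88.5, y -24 to 24, z 0 to 4 mm.
- plate_front (a point): (-85, 0, 0) mm in the plate's frame: middle of the frame's underside at its front (handle) edge.
- box: White open collecting box, 180 x 100 mm, rim 62 mm high, held fast by suction feet. Origin: middle of its foot, on the worktop; z up, x to the end with the lip (away from the robot). In mm: inside of the mouth x -85 to 78, y -45 to 45. Front wall at x -90 carries the two clips.
- box_lip (a point): (84, 0, 62) mm in the box's frame: middle of the ledge under the lip. Ledge top z 62, x 78 to 90; upstand behind it from x 90; the lip over it spans the whole width, x 77 to 94, 4 mm thick and flared: underside 12 mm above the ledge at its mouth (x 77), 8 mm at x 90.
- box_seat (a point): (0, 0, 62) mm in the box's frame: where the seated plate's origin lies, axes along the box's, frame on the rim, tongue on the ledge; play 1.5 mm forward and back, 3 mm to either side. Hook at a tilt of 15 to 20 degrees, tongue down; when level, plug and clips stop the tongue. The seated handle stands out over the front wall, free below.
- clip_left (a joint): Grey sprung clip on the front wall, 34 mm to box +y, 19 mm wide, hinged at z 36 mm. 0 = upright (at rest or snapped home), to 0.4 rad as it is pushed out to box -x. Catch in to x -84 at z 68 to 71, nose sloping up and out to x -92 at z 84. The descending plate edge pushes it out some 0.1 rad, then it springs back over the frame. Both together take 5 to 9 N at the handle.
- clip_right (a joint): The same clip 34 mm to box -y of the middle.
- rack: Fixed steel wire drying rack, 117 x 103 mm, on the drainer (1.5 mm below the worktop; the sink rim round it is 4 mm above). Origin at the middle of its foot, z up. Four hoops along its x at y -30, -10, 10 and 30 mm, tops 58 mm up. The plate stands between the two middle hoops, 8 mm up.
- garlic: Garlic bulb, about 60 mm; origin under its middle. To be left alone.
- lemon: Lemon, 83 x 58 x 58 mm; origin under its middle. To be left alone.
- salt_shaker: Salt shaker, 44 mm thick, 90 mm high; origin under its middle. To be left alone.
- espresso_cup: Espresso cup, 58 x 87 x 56 mm; origin under its middle. To be left alone.

How it is judged (in metres and radians):
On the way, in this order (a step that is already met when the one before it is completed fails the run):
1. the plate lies flat on the worktop or drainer, grating face up, and the gripper has let go of it (height (world z) of plate below 0.02 m and angle between plate's own z axis and vertical below 0.16 rad and contact force between each of the fingers, rack and plate below 0.05 N), for 0.2 s.
2. the tongue is under the lip of the box while the handle end is still raised (x of plate_tongue in the frame of box above 0.0785 m and z of plate_tongue in the frame of box between 0.061 and 0.071 m and horizontal distance between plate_tongue and box_lip below 0.012 m and z of plate_front in the frame of box above 0.076 m), for 0.1 s.
At the end, for the whole second after the job is handed in: Plate at rest, home on the box: front edge within 2.5 mm of rim height, tongue at least 6 mm under the lip, within 3 degrees of the box's length, level within 2 degrees, both clips upright over its edge (0.06 rad); garlic, lemon, salt shaker and espresso cup within 20 mm of their starts (z of plate_front in the frame of box between 0.06 and 0.0645 m and x of plate_tongue in the frame of box above 0.0805 m and z of plate_tongue in the frame of box between 0.062 and 0.0675 m and angle between the x axis of plate and the x axis of box, either way round below 0.05 rad and angle between plate's own z axis and vertical below 0.04 rad and value of joint each of clip_left, clip_right below 0.06 rad and linear speed of plate below 0.02 m/s and distance of each of garlic, lemon, salt_shaker, espresso_cup from where it was at the start of the episode below 0.02 m); the robot touches nothing.
It fails at once if Garlic bulb knocked away (more than 30 mm) (distance of garlic from where it was at the start of the episode above 0.03 m).
It fails at once if Lemon knocked away (more than 30 mm) (distance of lemon from where it was at the start of the episode above 0.03 m).
It fails at once if Salt shaker knocked away (more than 30 mm) (distance of salt_shaker from where it was at the start of the episode above 0.03 m).
It fails at once if Espresso cup knocked away (more than 30 mm) (distance of espresso_cup from where it was at the start of the episode above 0.03 m).
It also fails if it takes over 64 s, if anything falls off the work surface, if the arm or the gripper's body presses on something with over 40 N, if the wrist force passes 120 N, or if a joint passes its speed limit or range.

ROBOT

A 6-joint arm with a two-finger parallel gripper is mounted at the origin on a cart in front of the work surface, level with it; the furniture and walls round the work are solid. World frame = base frame: x ahead of the robot, y to its left, z up, the work surface at z = 0. Lengths are in mm, angles in rad, forces in N, time in s.
With the tool pointing down it reaches from about 375 to 925 mm from the base axis. Payload 5.7 kg.
Tool frame: the origin (TCP) lies on the centre line of the jaws, within the pads' length; the fingertips stand 14 mm ahead of it and the grasp point (between the pads) lies 5 mm behind it; z points along the fingers, y is the line along which they close (so a half turn about z gives the same grasp; the last joint's range is limited). The gripper opens to 85 mm and grips with 20 to 120 N. Pads are 22 mm wide; open, the fingers measure 114 mm over their backs; the gripper's body (76 mm by 85 mm) begins 54 mm behind the grasp point. The pads swing forward as they close: fully open they stand 13 mm farther back than shut.
Start: joints at [1.131, 0.359, 1.51, -0, 1.272, -0.115], TCP at [191.464, 568.6, 245.267] pointing down, gripper open.
Joint ranges: [-2.97, 2.97], [-1.01, 2.36], [0.21, 2.38], [-0.96, 4.11], [0.2, 2.71], [-2.98, 2.98]. Speed limits (rad/s): [2.39, 2.39, 3.14, 3.14, 3.14, 3.14].

INTERFACE

Orientations are given as a unit quaternion [x, y, z, w].
In Python, from rig import manip, move_gripper, capture, job, finder gives the robot as it stands. Calls block until the motion is done:
- manip.reach(position, orientation): joint-space move of the TCP to a pose.
- manip.move_linear(position, ori=None, max_speed=150): straight line of the TCP; ori=None keeps the orientation; max_speed is the mean speed in mm/s.
- manip.movej(angles): joint-space move.
- move_gripper(opening): finger opening in mm; the grip force is fixed at half the most; returns when the fingers have stopped.
- manip.dwell(seconds).
- manip.ik(position, orientation): joint angles nearest the present ones, or None.
- manip.state(): the state.
- capture(name): name is "side" or "top"; returns a dict with "image" (420x560x3 uint8, red, green, blue), "camera_matrix" (3x3 intrinsics, pixels), "world_from_camera" (4x4, takes a point from camera to world coordinates). Camera axes: x right, y up, looking along -z (the intrinsics and any distortion apply to the point x, -y, -z); pixel columns grow to the right and rows downward; lengths in mm; the calibration is good to about 2 mm. A picture is of the moment at which its call begins. There is no depth.
A pose or a line that the arm cannot do raises manip.PlanningError and nothing moves.
- job.close_job(): hands the job in; it is judged then, once.
Trained networks look in a picture, given as the dict that the camera call returned (one of the last four; its "shot" number tells which), for a name from the list of things; names that differ only in an ending like _2 or _b are one class to them, and where a whole thing is asked for, a point or a joint stands for the part that bears it (a point fixed in the world has none). Each returns a list of dicts, best first, with "conf" (0 to 1); they miss things now and then, are a little off and sometimes report something else, mostly with a low value. They report only what shows in the picture. A call takes as long as a camera call.
- finder.spot_in(picture, name): "rect" ([left, top, right, bottom] as shares, 0 to 1, of the picture: columns of its width, rows of its height, round what is visible of it).
The state is a dict: "time_s": time; "joints": joint angles; "dq": joint speeds; "effort": joint torques, N m; "tool_pos": TCP position; "orientation": TCP orientation; "force": force on the tool from outside, world axes, zero at the start; "wrist_torque": the same for the moment, N m; "grip_width": finger opening in mm; "grasp_force": force on a finger pad.
Only numpy, scipy, OpenCV 4.12 (cv2) and the standard library are available. Lean on these libraries where they do the work, as an engineer would, in place of code of your own. Each camera call takes 0.05 s, during which the arm holds its last target. There are 200 camera calls.

## Working session

There is one attempt and no reset: what is moved stays moved. The work goes in short steps, each a Python script; the robot and the scene stay as the last script left them, time stands still between calls to the robot, and variables do not carry over. Pictures are saved under pics/ and viewed, at most 10 in all, crops included, and the job is handed in when it is done.

```bash
ls; mkdir -p pics; python3 - <<'E'
from rig import manip, move_gripper, capture, job, finder
import cv2,numpy as np
for n in("top","side"):
    p=capture(n); cv2.imwrite(f"pics/{n}0.png",p["image"][:,:,::-1])
    print(n,p["camera_matrix"].tolist(),np.round(p["world_from_camera"],4).tolist(),[k for k in p])
    for o in("plate","box","rack","garlic","lemon","salt_shaker","espresso_cup"):
        r=finder.spot_in(p,o)
        print(o,[(np.round(np.array(q["rect"])*[560,420,560,420],1).tolist(),round(q["conf"],2)) for q in r[:2]])
print(manip.state())
E
```

```text
pics
top [[413.88864274688467, 0.0, 280.2781131879997], [0.0, 413.88864274688467, 208.34909359764586], [0.0, 0.0, 1.0]] [[0.0221, 0.9918, -0.1259, 517.2825], [-0.999, 0.0267, 0.0346, -82.1514], [0.0377, 0.1251, 0.9914, 928.9776], [0.0, 0.0, 0.0, 1.0]] ['image', 'camera_matrix', 'world_from_camera', 'shot']
plate [([146.1, 152.9, 171.7, 269.0], 0.97)]
box [([320.5, 185.4, 382.3, 282.3], 0.72)]
rack [([135.5, 170.3, 189.2, 230.7], 0.79), ([321.1, 184.2, 381.5, 280.8], 0.63)]
garlic [([342.9, 154.2, 368.7, 184.1], 0.69)]
lemon [([305.3, 146.7, 327.7, 182.9], 0.76), ([145.9, 154.7, 168.8, 266.0], 0.32)]
salt_shaker [([374.9, 169.2, 402.5, 195.2], 0.77), ([355.0, 276.4, 371.7, 281.8], 0.21)]
espresso_cup [([184.3, 119.8, 220.3, 148.4], 0.93)]
side [[426.37706134440765, 0.0, 282.5391650053124], [0.0, 426.37706134440765, 211.01756882929905], [0.0, 0.0, 1.0]] [[-0.8385, -0.4274, 0.3379, 904.5926], [0.5447, -0.6412, 0.5405, 365.3903], [-0.0144, 0.6373, 0.7705, 748.4002], [0.0, 0.0, 0.0, 1.0]] ['image', 'camera_matrix', 'world_from_camera', 'shot']
plate [([301.0, 277.9, 409.8, 354.8], 0.89), 
[... 303 characters left out ...]
ts': array([ 1.13087837e+00,  3.58753566e-01,  1.51038818e+00, -3.80110233e-06,
        1.27253067e+00, -1.15106132e-01]), 'dq': array([ 5.30800653e-04, -8.85472891e-04, -7.04131341e-07,  4.20960451e-05,
       -6.27745095e-04,  1.82534145e-03]), 'effort': array([-1.60672746e-03, -5.27518094e+01, -2.79038197e+01, -3.86271249e-04,
        1.40555501e-03,  1.79880396e-05]), 'tool_pos': array([191.47642909, 568.59303446, 245.29895805]), 'orientation': array([ 1.61692373e-01,  9.86841211e-01, -3.88525721e-05, -9.17875979e-06]), 'force': array([0.89490604, 0.12725749, 0.26291362]), 'wrist_torque': array([-0.00988879,  0.02240171, -0.06537515]), 'grasp_force': 0.0, 'grip_width': 85.17039540497213}
```

```bash
python3 - <<'E'
import cv2,numpy as np
a=cv2.imread("pics/top0.png");b=cv2.imread("pics/side0.png")
A=cv2.resize(a[110:300,120:410],None,fx=2.7,fy=2.7,interpolation=2)
cv2.imwrite("pics/tc.png",A)
cv2.imwrite("pics/sc.png",cv2.resize(b[125:385,170:430],None,fx=2.3,fy=2.3,interpolation=2))
E
```

```text
(no output)
```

View pics/tc.png

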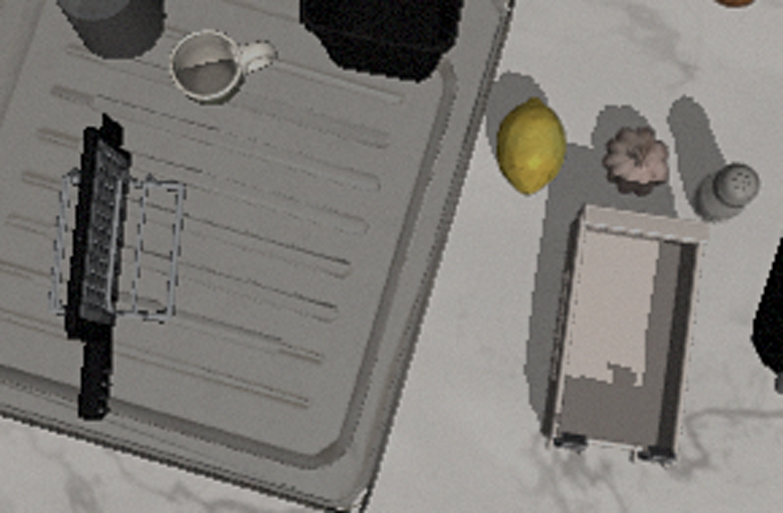

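View pics/sc.png

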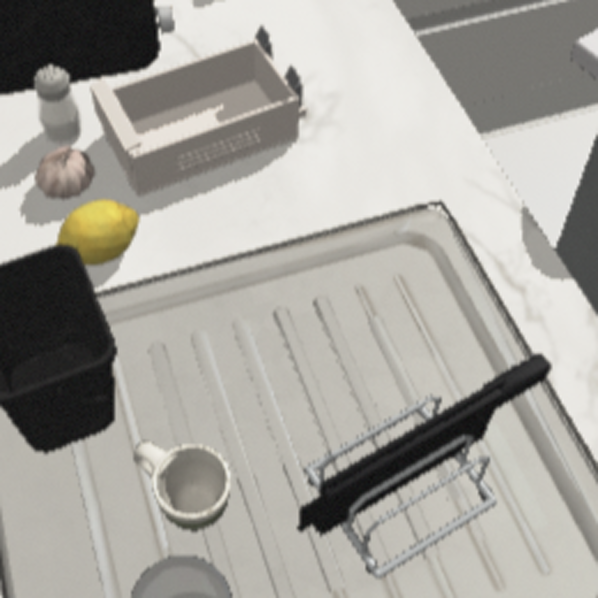

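The top view shows the plate in the rack with its handle end at crop (93,418) and its tongue at (105,115). The box's lip corners are at (583,207) and (708,225), and its front corners are at (545,447) and (678,462). The side view shows the handle end at (548,365), the tongue at (303,520), and the lip ends at (92,83) and (130,155). I'll fit the poses next and check them with overlays.

```bash
cat > vis.py <<'E'
import cv2,numpy as np
from scipy.optimize import least_squares
from scipy.spatial.transform import Rotation as R
CAM={"top":(np.array([[413.88864,0,280.27811],[0,413.88864,208.34909],[0,0,1]]),np.array([[0.0221,0.9918,-0.1259,517.2825],[-0.999,0.0267,0.0346,-82.1514],[0.0377,0.1251,0.9914,928.9776]])),
"side":(np.array([[426.37706,0,282.53917],[0,426.37706,211.01757],[0,0,1]]),np.array([[-0.8385,-0.4274,0.3379,904.5926],[0.5447,-0.6412,0.5405,365.3903],[-0.0144,0.6373,0.7705,748.4002]]))}
def proj(cam,P):
    K,T=CAM[cam]; q=(np.atleast_2d(P)-T[:,3])@T[:,:3]
    return np.c_[K[0,2]+K[0,0]*q[:,0]/-q[:,2], K[1,2]+K[1,1]*-q[:,1]/-q[:,2]]
def bx(x0,x1,y0,y1,z0,z1): return np.array([[x,y,z] for x in(x0,x1) for y in(y0,y1) for z in(z0,z1)],float)
PLATE=[bx(-89,72,-48,48,0,5),bx(-83.5,72,-42,42,-6,0),bx(-148,-86,-13,13,0,18),bx(72,88.5,-24,24,0,4)]
BOX=[bx(-90,90,-50,50,0,62),bx(77,94,-50,50,74,78)]
E8=[(0,1),(0,2),(0,4),(1,3),(1,5),(2,3),(2,6),(3,7),(4,5),(4,6),(5,7),(6,7)]
def draw(img,cam,boxes,Rm,t,col,s,off):
    for b in boxes:
        p=((proj(cam,b@Rm.T+t)-off)*s).astype(int)
        for i,j in E8: cv2.line(img,tuple(map(int,p[i])),tuple(map(int,p[j])),col,1)
E
cat > fit0.py <<'E'
from vis import *
tc=lambda p:np.array(p)/2.7+[120,110]
sc=lambda p:np.array(p)/2.3+[170,125]
obs=[("top",(94,50,76),tc((583,207))),("top",(94,-50,76),tc((708,225))),("top",(-90,50,62),tc((546,445))),("top",(-90,-50,62),tc((677,462))),
("side",(77,-50,78),sc((107,75))),("side",(94,-50,76),sc((92,83))),("side",(94,50,76),sc((130,155))),("side",(-92,-34,84),sc((262,28))),("side",(-92,34,84),sc((292,68)))]
def f(p):
    Rm=R.from_euler('z',p[2]).as_matrix()
    return np.concatenate([proj(c,np.array(q)@Rm.T+[p[0],p[1],0])[0]-o for c,q,o in obs])
r=least_squares(f,[480,-180,0],x_scale=[100,100,1],loss='soft_l1'); print("box",r.x,np.round(r.fun.reshape(-1,2) if r.fun.size==18 else 0,1).tolist())
b=r.x
obs2=[("top",(88.5,24,2),tc((106,116))),("top",(-148,13,0),tc((79,418))),("top",(-148,13,18),tc((106,414))),("top",(-89,48,0),tc((67,337))),("top",(72,48,0),tc((85,128))),
("side",(-148,13,9),sc((546,357))),("side",(88.5,-24,2),sc((306,530))),("side",(88.5,24,2),sc((305,507)))]
R0=np.array([[1,0,0],[0,0,-1],[0,1,0]])
def pp(p): return R.from_euler('zx',[p[2],p[3]]).as_matrix()@R0,np.array([p[0],p[1],54.5])
def g(p):
    Rm,t=pp(p)
    return np.concatenate([proj(c,np.array(q)@Rm.T+t)[0]-o for c,q,o in obs2]+[[p[3]*20]])
r=least_squares(g,[480,190,0,0],x_scale=[100,100,1,1],loss='soft_l1'); print("plate",r.x,np.round(g(r.x)[:-1].reshape(-1,2),1).tolist())
Rm,t=pp(r.x)
for cam,(x0,y0,x1,y1),s in(("top",(135,140,200,275),4),("top",(310,175,395,290),4),("side",(290,270,420,385),4),("side",(190,120,320,220),4)):
    im=cv2.resize(cv2.imread(f"pics/{cam}0.png")[y0:y1,x0:x1],None,fx=s,fy=s,interpolation=1); im=cv2.convertScaleAbs(im,alpha=1.6,beta=20)
    draw(im,cam,PLATE,Rm,t,(0,0,255),s,(x0,y0)); draw(im,cam,BOX,R.from_euler('z',b[2]).as_matrix(),np.array([b[0],b[1],0]),(0,255,0),s,(x0,y0))
    globals().setdefault('ims',[]).append(im)
h=560
def pad(i): return cv2.copyMakeBorder(i,0,max(0,h-i.shape[0]),0,0,cv2.BORDER_CONSTANT)[:h]
cv2.imwrite("pics/ovt.png",np.hstack([pad(ims[0]),pad(ims[1])])); 
m=[cv2.resize(i,None,fx=.75,fy=.75) for i in ims[2:]];h=345;cv2.imwrite("pics/ovs.png",np.hstack([pad(i) for i in m])) 
E
python3 fit0.py
```

```text
box [ 5.77144112e+02 -2.64551064e+02 -1.12702091e-01] [[-1.2, -0.7], [-0.7, -0.8], [1.0, -1.3], [-0.1, -1.1], [0.4, -0.7], [0.0, -1.2], [-0.2, -3.7], [2.1, -0.7], [2.5, -0.6]]
plate [ 6.49255697e+02  1.51879890e+02 -1.22593388e-02 -1.30646202e-02] [[-2.8, -1.4], [-0.7, 1.1], [-1.8, 2.9], [0.8, 1.1], [0.1, -1.1], [-0.3, -3.6], [-1.7, 0.6], [-0.4, -0.3]]
```

View pics/ovt.png

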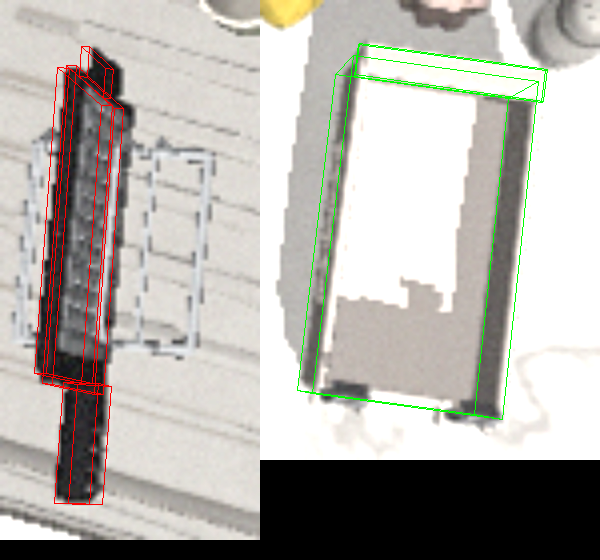

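View pics/ovs.png

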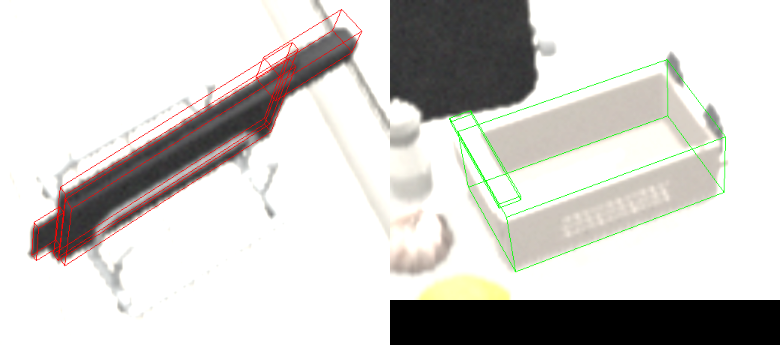

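The overlays show the box within about 2 mm. The plate is roughly right but its roll is off (the red wireframe sits left in the top view and high in the side view), so I'll refine it with silhouettes.

```bash
cat > mfit.py <<'E'
from vis import *
from scipy.optimize import minimize
def mask(img_bgr,roi,thr=95,k=7):
    m=np.zeros(img_bgr.shape[:2],np.uint8); x0,y0,x1,y1=roi
    g=cv2.cvtColor(img_bgr[y0:y1,x0:x1],cv2.COLOR_BGR2GRAY)
    q=cv2.morphologyEx((g<thr).astype(np.uint8),cv2.MORPH_CLOSE,np.ones((k,k)))
    n,l,st,_=cv2.connectedComponentsWithStats(q); i=1+np.argmax(st[1:,4]); m[y0:y1,x0:x1]=(l==i); return m
def render(cam,boxes,Rm,t,S=4):
    m=np.zeros((420*S,560*S),np.uint8)
    for b in boxes:
        h=cv2.convexHull(((proj(cam,b@Rm.T+t)+.5)*S).astype(np.float32)); cv2.fillConvexPoly(m,np.int32(np.round(h)),255)
    return cv2.resize(m,(560,420),interpolation=cv2.INTER_AREA)/255.
def fit(masks,pose,p0,steps):
    def cost(p):
        Rm,t=pose(p); return sum(np.abs(render(c,PLATE,Rm,t)-m).sum()/m.sum() for c,m in masks.items())
    sx=np.vstack([p0]+[np.array(p0)+np.eye(len(p0))[i]*steps[i] for i in range(len(p0))])
    r=minimize(cost,p0,method='Nelder-Mead',options=dict(initial_simplex=sx,maxiter=250,xatol=.02,fatol=1e-4)); return r.x,r.fun
E
cat > f1.py <<'E'
from mfit import *
R0=np.array([[1,0,0],[0,0,-1],[0,1,0]])
def pp(p): return R.from_euler('zx',[p[2]/100,p[3]/100]).as_matrix()@R0,np.array([p[0],p[1],54.5])
I={c:cv2.imread(f"pics/{c}0.png") for c in CAM}
M={"top":mask(I["top"],(138,145,185,275)),"side":mask(I["side"],(290,265,420,385),k=3)}
for c in M: print(c,M[c].sum())
for roll in(-3,4):
  for sub in(M,{"top":M["top"]},{"side":M["side"]}):
    print(list(sub),fit(sub,pp,[649,150,-2,roll],[6,6,3,4]))
x,_=fit(M,pp,[649,150,-2,-3],[6,6,3,4]); Rm,t=pp(x)
o=[]
for c,(x0,y0,x1,y1) in(("top",(130,140,200,275)),("side",(290,265,420,385))):
    im=cv2.convertScaleAbs(I[c][y0:y1,x0:x1],alpha=1.6,beta=20); im[...,1][M[c][y0:y1,x0:x1]>0]=120
    im=cv2.resize(im,None,fx=4,fy=4,interpolation=0); draw(im,c,PLATE,Rm,t,(0,0,255),4,(x0-.5,y0-.5)); o.append(cv2.copyMakeBorder(im,0,540-im.shape[0],0,0,0))
cv2.imwrite("pics/ov2.png",np.hstack(o)); print(o[0].shape,o[1].shape)
E
python3 f1.py
```

```text
top 3435
side 2100
['top', 'side'] (array([652.97971834, 152.19966362,  -3.32598133,  -8.97157698]), np.float64(0.5590819093285059))
['top'] (array([638.55574787, 150.81039308,  -7.32103028, -40.79131753]), np.float64(0.3620309958044353))
['side'] (array([653.77240594, 152.4641379 ,  -3.20088521,  -7.79828089]), np.float64(0.0869561157796452))
['top', 'side'] (array([651.97499379, 152.4494691 ,  -4.13246166,  -8.64090575]), np.float64(0.5538382281588035))
['top'] (array([638.88451787, 150.63145739,  -7.29452571, -40.99104015]), np.float64(0.3620184376516254))
['side'] (array([653.31781761, 152.42882977,  -3.83619813,  -8.21696189]), np.float64(0.0822016806722689))
(540, 280, 3) (540, 520, 3)
```

View pics/ov2.png

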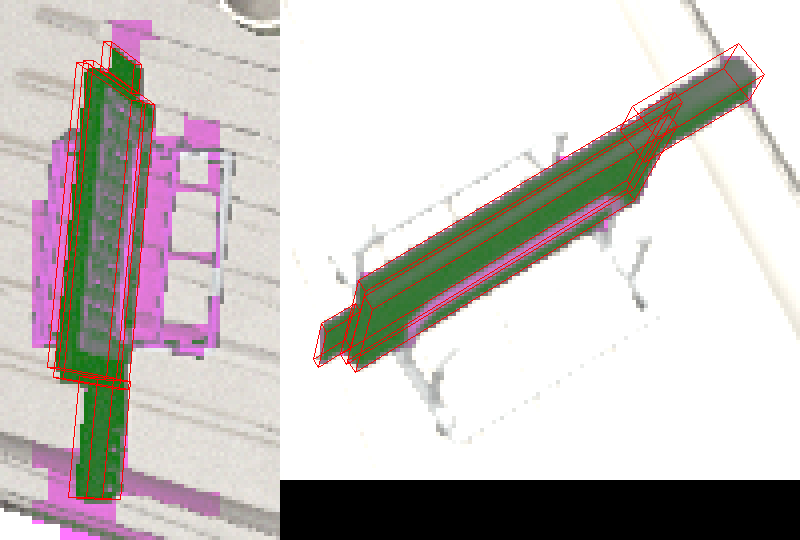

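In the side view the fit is tight. The top mask leaked into the wires and shadow (magenta), so I'll lower its threshold.

```bash
cat > f2.py <<'E'
from mfit import *
R0=np.array([[1,0,0],[0,0,-1],[0,1,0]])
def pp(p): return R.from_euler('zx',[p[2]/100,p[3]/100]).as_matrix()@R0,np.array([p[0],p[1],54.5])
I={c:cv2.imread(f"pics/{c}0.png") for c in CAM}
s=mask(I["side"],(290,265,420,385),k=3)
for thr,k in((60,5),(70,5),(60,3)):
    M={"top":mask(I["top"],(138,145,172,275),thr,k),"side":s}
    print(thr,k,M["top"].sum(),fit(M,pp,[652,151,-4,-4],[6,6,3,4]),fit({"top":M["top"]},pp,[652,151,-4,-4],[6,6,3,4]))
E
python3 f2.py
python3 - <<'E'
from rig import manip
import numpy as np
from scipy.spatial.transform import Rotation as R
# feasibility: place poses: tool z at elevation a pointing yaw psi
for psi in(-90,-60,-45,-30,0):
  for (x,y) in((480,50),(560,0),(600,0),(500,-50)):
    a=np.radians(25); p=np.radians(psi)
    z=np.array([np.cos(p)*np.cos(a),np.sin(p)*np.cos(a),-np.sin(a)])
    yv=np.array([np.cos(p)*np.sin(a),np.sin(p)*np.sin(a),np.cos(a)]); r=[]
    for s in(1,-1):
        yy=s*yv; xx=np.cross(yy,z); q=R.from_matrix(np.c_[xx,yy,z]).as_quat()
        j=manip.ik([x,y,60],q); r.append(None if j is None else np.round(j,2).tolist())
    print(psi,x,y,r)
E
```

```text
60 5 1825 (array([651.31137511, 151.86506163,  -3.1413423 ,  -7.24802909]), np.float64(0.22835775040609851)) (array([650.88605026, 150.01776157,  -4.28884493,  -3.48122122]), np.float64(0.0760075208165458))
70 5 1862 (array([651.65742026, 151.96972079,  -3.73627615,  -7.63352874]), np.float64(0.23089103711660097)) (array([650.8291938 , 150.47601776,  -3.66630339,  -3.19419404]), np.float64(0.09025083717697605))
60 3 1693 (array([651.00732652, 151.83164908,  -3.38765219,  -5.97589838]), np.float64(0.30316003337739894)) (array([651.03113109, 150.091626  ,  -4.1924276 ,  -2.93523996]), np.float64(0.14258249076358245))
-90 480 50 [[0.55, 0.91, 1.7, -0.89, 1.45, 2.69], [0.55, 0.91, 1.7, -0.89, 1.45, -0.45]]
-90 560 0 [None, None]
-90 600 0 [None, None]
-90 500 -50 [None, None]
-60 480 50 [None, None]
-60 560 0 [None, None]
-60 600 0 [None, None]
-60 500 -50 [None, None]
-45 480 50 [None, None]
-45 560 0 [None, None]
-45 600 0 [None, None]
-45 500 -50 [None, None]
-30 480 50 [None, None]
-30 560 0 [None, [0.31, 0.95, 2.36, 3.93, 1.25, 0.13]]
-30 600 0 [None, [0.28, 0.92, 2.28, 3.93, 1.17, 0.04]]
-30 500 -50 [None, None]
0 480 50 [None, None]
0 560 0 [None, None]
0 600 0 [None, None]
0 500 -50 [None, None]
```

```bash
cat > tk.py <<'E'
import numpy as np
from scipy.spatial.transform import Rotation as R
def ori(psi,a,s):
    "tool z along heading psi, dipping a below horizontal; s*tool y up-ish (deg)"
    p,a=np.radians(psi),np.radians(a)
    z=np.array([np.cos(p)*np.cos(a),np.sin(p)*np.cos(a),-np.sin(a)])
    y=s*np.array([np.cos(p)*np.sin(a),np.sin(p)*np.sin(a),np.cos(a)])
    return R.from_matrix(np.c_[np.cross(y,z),y,z]).as_quat()
E
python3 - <<'E'
from rig import manip
from tk import *
import collections
for a in(25,35):
  out=collections.defaultdict(list)
  h=85*np.sin(np.radians(a))+8
  for psi in range(-180,180,30):
    for cx in(420,460,500,540,580,620):
      for cy in(-130,-90,40,80,120):
        p=np.radians(psi); g=np.array([cx,cy])-40*np.array([np.cos(p),np.sin(p)])
        t=[*(g+5*np.cos(np.radians(a))*np.array([np.cos(p),np.sin(p)])),h]
        for s in(1,-1):
            if manip.ik(t,ori(psi,a,s)) is not None: out[psi,s].append((cx,cy))
  for k in out: print(a,k,len(out[k]),out[k][:14])
for s in(1,-1):
    for x,y in((630,153),):
        j=manip.ik([x,y,85],R.from_matrix(np.c_[np.cross([0,-s,0],[0,0,-1]),[0,-s,0],[0,0,-1]]).as_quat()); print(s,np.round(j,2))
E
```

```text
25 (-180, 1) 12 [(420, -130), (420, -90), (460, -130), (460, -90), (500, -130), (500, -90), (540, -130), (540, -90), (580, -130), (580, -90), (620, -130), (620, -90)]
25 (-180, -1) 30 [(420, -130), (420, -90), (420, 40), (420, 80), (420, 120), (460, -130), (460, -90), (460, 40), (460, 80), (460, 120), (500, -130), (500, -90), (500, 40), (500, 80)]
25 (-150, 1) 30 [(420, -130), (420, -90), (420, 40), (420, 80), (420, 120), (460, -130), (460, -90), (460, 40), (460, 80), (460, 120), (500, -130), (500, -90), (500, 40), (500, 80)]
25 (-150, -1) 30 [(420, -130), (420, -90), (420, 40), (420, 80), (420, 120), (460, -130), (460, -90), (460, 40), (460, 80), (460, 120), (500, -130), (500, -90), (500, 40), (500, 80)]
25 (-120, 1) 30 [(420, -130), (420, -90), (420, 40), (420, 80), (420, 120), (460, -130), (460, -90), (460, 40), (460, 80), (460, 120), (500, -130), (500, -90), (500, 40), (500, 80)]
25 (-120, -1) 30 [(420, -130), (420, -90), (420, 40), (420, 80), (420, 120), (460, -130), (460, -90), (460, 40), (460, 80), (460, 120), (500, -130), (500, -90), (500, 40), (500, 80)]
25 (-90, 1) 18 [(420
[... 4623 characters left out ...]
(460, 40), (460, 80), (460, 120), (500, -130), (500, -90), (500, 40), (500, 80)]
35 (120, -1) 30 [(420, -130), (420, -90), (420, 40), (420, 80), (420, 120), (460, -130), (460, -90), (460, 40), (460, 80), (460, 120), (500, -130), (500, -90), (500, 40), (500, 80)]
35 (150, -1) 30 [(420, -130), (420, -90), (420, 40), (420, 80), (420, 120), (460, -130), (460, -90), (460, 40), (460, 80), (460, 120), (500, -130), (500, -90), (500, 40), (500, 80)]
35 (150, 1) 21 [(420, 40), (420, 80), (420, 120), (460, 40), (460, 80), (460, 120), (500, 40), (500, 80), (500, 120), (540, 40), (540, 80), (540, 120), (580, -90), (580, 40)]
1 [ 0.13  0.59  1.55 -0.    1.    1.7 ]
-1 [ 0.13  0.59  1.55 -0.    1.   -1.44]
```

```bash
cat >> tk.py <<'E'
R0=np.array([[1,0,0],[0,0,-1],[0,1,0.]])
def pose(Rm,t): T=np.eye(4);T[:3,:3]=Rm;T[:3,3]=t;return T
def pq(T): return T[:3,3],R.from_matrix(T[:3,:3]).as_quat()
# tool in plate frame, edge grasp (tool y = -plate z, tool z = -plate y); grasp pt (-20,35,-.5)
GE=pose(np.c_[np.cross([0,0,-1],[0,-1,0]),[0,0,-1],[0,-1,0]],[-20,30,-.5])
def st(manip,msg=""):
    s=manip.state(); print(msg,"t%.1f"%s["time_s"],np.round(s["tool_pos"],1),"F",np.round(s["force"],1),"w%.1f g%.1f"%(s["grip_width"],s["grasp_force"]),np.round(s["joints"],2))
E
python3 - <<'E'
from rig import *
from tk import *
P=pose(R.from_euler('zx',[-.037,-.05]).as_matrix()@R0,[651.2,151.2,54.5])
def up(T,d): T=T.copy();T[2,3]+=d;return T
G=P@GE
move_gripper(60)
manip.reach(*pq(up(G,90)));st(manip,"above")
manip.move_linear(G[:3,3],max_speed=80);st(manip,"at")
move_gripper(0);st(manip,"grip")
manip.move_linear(up(G,20)[:3,3],max_speed=60);st(manip,"up20")
manip.move_linear(up(G,130)[:3,3],max_speed=150);st(manip,"up")
import cv2
a=capture("side")["image"];cv2.imwrite("pics/lift.png",a[:,:,::-1])
a=capture("top")["image"];cv2.imwrite("pics/liftt.png",a[:,:,::-1])
for z in(150,28):
    Q=pose(R.from_euler('x',28-90,degrees=True).as_matrix()@R0,[545,35,z])@GE
    print(np.round(manip.ik(*pq(Q)),2))
E
```

```text
above t3.4 [630.9 154.9 174.6] F [ 0.7  0.3 -1. ] w60.2 g0.0 [ 0.16  0.5   1.46 -0.05  1.19 -1.35]
at t4.6 [631.7 154.   85. ] F [1.6 0.  0.3] w60.1 g0.0 [ 0.16  0.6   1.54 -0.06  1.01 -1.34]
grip t5.1 [631.4 153.9  84.7] F [-0.5 -0.4  1.8] w9.9 g60.7 [ 0.16  0.6   1.54 -0.06  1.01 -1.34]
up20 t5.6 [631.6 154.  104.9] F [ 0.1 -0.1 -1.3] w9.8 g60.3 [ 0.16  0.58  1.52 -0.06  1.05 -1.34]
up t6.5 [630.4 153.8 213.3] F [ 0.1  0.5 -2. ] w10.2 g60.3 [ 0.16  0.46  1.42 -0.05  1.26 -1.36]
[ 0.52  0.74  1.61 -0.87  1.55 -0.67]
[ 0.52  0.93  1.61 -0.89  1.43 -0.52]
```

```bash
python3 -c "
import cv2,numpy as np
a=cv2.imread('pics/lift.png');b=cv2.imread('pics/liftt.png');cv2.imwrite('pics/l2.png',cv2.resize(np.hstack([a[160:400,200:480],b[100:340,80:330]]),None,fx=1.45,fy=1.45))"
```

```text
(no output)
```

View pics/l2.png

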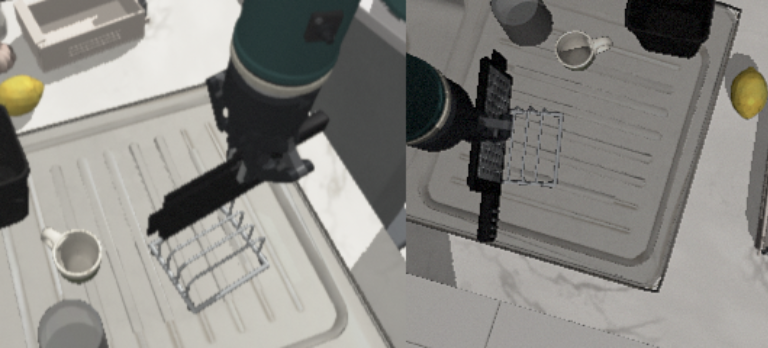

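The plate is held level and clear of the rack. Next I'll lay it down.

```bash
python3 - <<'E'
from rig import *
from tk import *
import cv2
def Q(a,z,y=35): return pose(R.from_euler('x',a-90,degrees=True).as_matrix()@R0,[545,y,z])@GE
manip.reach(*pq(Q(60,170,60)));st(manip)
manip.reach(*pq(Q(28,110)));st(manip)
manip.move_linear(Q(28,36)[:3,3],max_speed=90);st(manip)
for z in range(34,22,-2):
    manip.move_linear(Q(28,z)[:3,3],max_speed=40)
    F=manip.state()["force"]
    if F[2]>1.0: break   # far edge touches
st(manip,f"z{z}")
move_gripper(34);st(manip,"open")
back=Q(28,z); d=-back[:3,2]
manip.move_linear(back[:3,3]+70*d,max_speed=60);st(manip,"back")
p=back[:3,3]+70*d; manip.move_linear(p+[-0,60,150],max_speed=200)
for n in("top","side"):
    a=capture(n)["image"];cv2.imwrite(f"pics/{n}1.png",a[:,:,::-1])
a=cv2.imread("pics/top1.png")[120:330,120:320];b=cv2.imread("pics/side1.png")[180:390,260:470]
cv2.imwrite("pics/p1.png",cv2.resize(np.hstack([a,b]),None,fx=1.9,fy=1.9))
E
```

```text
t7.2 [525.1  76.3 195.1] F [ 0.5  0.3 -1.5] w9.7 g60.4 [ 0.33  0.44  1.65 -0.51  1.28 -1.03]
 t7.7 [525.8  62.1 122.7] F [0.2 0.8 0.7] w10.1 g60.6 [ 0.52  0.8   1.61 -0.87  1.51 -0.62]
 t8.7 [525.1  61.8  49.8] F [ 0.1 -0.4 -1.4] w10.0 g60.6 [ 0.52  0.92  1.61 -0.89  1.44 -0.53]
z28 t9.7 [525.2  61.7  42.1] F [0.2 1.5 2. ] w9.8 g60.5 [ 0.52  0.93  1.61 -0.89  1.43 -0.52]
open t10.1 [524.9  61.6  41.5] F [ 0.3  0.4 -1.1] w34.3 g0.3 [ 0.52  0.93  1.61 -0.89  1.43 -0.52]
back t11.4 [524.8 123.1  74.4] F [-0.6 -0.2  0.1] w34.0 g0.0 [ 0.6   0.91  1.52 -0.82  1.54 -0.58]
```

View pics/p1.png

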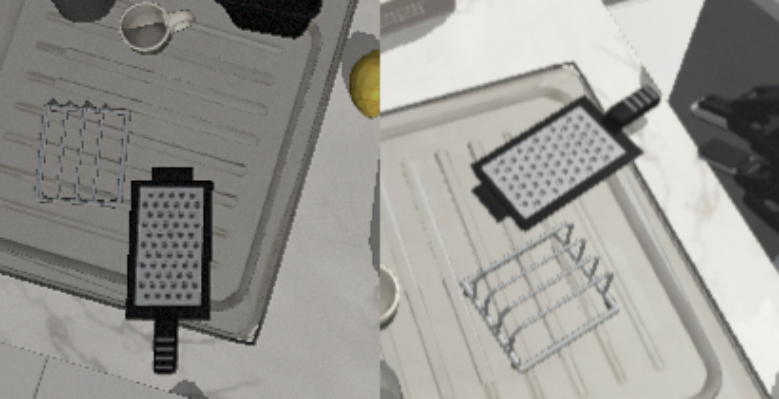

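The plate lies face up, with its front part near or over the drainer rim (handle at crop about (163,345), tongue at about (172,172)). I'll fit its pose from both views.

```bash
cat > f3.py <<'E'
from mfit import *
def pp(p): return R.from_euler('zyx',[p[2]/100,p[3]/100,p[5]/100]).as_matrix(),np.array([p[0],p[1],p[4]])
I={c:cv2.imread(f"pics/{c}1.png") for c in CAM}
def fm(c,roi,thr):
    m=mask(I[c],roi,thr,3); cs,_=cv2.findContours(m,cv2.RETR_EXTERNAL,cv2.CHAIN_APPROX_NONE); o=np.zeros_like(m); cv2.drawContours(o,cs,-1,1,-1); return o
M={"top":fm("top",(184,203,235,320),65),"side":fm("side",(302,215,412,305),80)}
print({c:M[c].sum() for c in M})
x0=[537,30,-1,0,5,0];st=[8,8,3,3,4,3]
for sub in (M,{"top":M["top"]},{"side":M["side"]}):
    x,f=fit(sub,pp,x0,st); x,f=fit(sub,pp,x,st); print(list(sub),np.round(x,2),round(f,3))
    if len(sub)==2: X=x
Rm,t=pp(X);o=[]
for c,(a,b,d,e) in(("top",(180,200,240,325)),("side",(300,210,415,310))):
    im=I[c][b:e,a:d].copy(); im[...,1][M[c][b:e,a:d]>0]//=2
    im=cv2.resize(im,None,fx=4,fy=4,interpolation=0); draw(im,c,PLATE,Rm,t,(0,0,255),4,(a-.5,b-.5)); o.append(cv2.copyMakeBorder(im,0,500-im.shape[0],0,0,0))
cv2.imwrite("pics/ov3.png",np.hstack(o))
E
python3 f3.py
```

```text
{'top': np.uint64(3767), 'side': np.uint64(3632)}
['top', 'side'] [ 5.4406e+02  4.0740e+01  7.2000e-01 -1.4000e-01  3.5600e+00  5.0700e+00] 0.108
['top'] [5.4455e+02 4.1040e+01 9.9000e-01 1.9800e+00 4.5000e-01 5.1000e-01] 0.036
['side'] [541.89  38.13   3.06  -0.95  -2.66   7.02] 0.051
```

View pics/ov3.png

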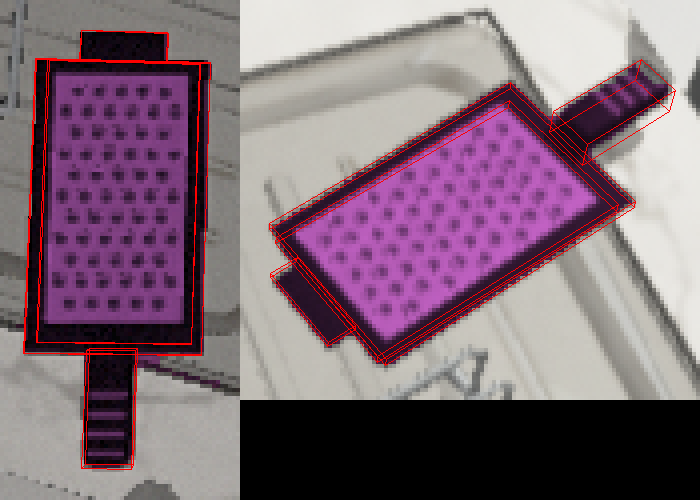

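The overlay matches in the top view: origin about (544.5, 40.7), yaw about 0.01, level, height about 4.5. That agrees with where I released it. Next I'll refine the box using edge profiles from the top camera.

```bash
cat > fb.py <<'E'
from vis import *
g=np.mean([cv2.cvtColor(cv2.imread(f"pics/top{i}.png"),cv2.COLOR_BGR2GRAY).astype(np.float32) for i in(0,1)],0)
b=[577.1,-264.5,-.1127]; Rm=R.from_euler('z',b[2]).as_matrix(); t=np.array([b[0],b[1],0])
def prof(name,p0,p1,d):
    P=np.array(p0)+np.linspace(0,1,60)[:,None]*(np.array(p1)-p0); o=[]
    offs=np.arange(-9,9.1,1.)
    for s in offs:
        q=proj("top",(P+s*np.array(d))@Rm.T+t).astype(np.float32)
        v=cv2.remap(g,q[:,0].copy(),q[:,1].copy(),cv2.INTER_LINEAR).ravel(); o.append([np.median(v),np.median(v[:20]),np.median(v[-20:])])
    print(name); 
    for k in range(3): print("  ",np.int32(np.array(o)[:,k]).tolist())
prof("left rim outer y50 (-9..9 in +y)",[-75.,50,62],[65,50,62],[0,1,0])
prof("left rim inner y45",[-75.,45,62],[65,45,62],[0,1,0])
prof("right rim inner y-45",[-75.,-45,62],[65,-45,62],[0,1,0])
prof("right rim outer y-50",[-75.,-50,62],[65,-50,62],[0,1,0])
prof("lip mouth x77 z78",[77.,-40,78],[77,40,78],[1,0,0])
prof("lip far x94 z75",[94.,-40,75],[94,40,75],[1,0,0])
prof("front inner x-85 (mid)",[-85.,-20,62],[-85,20,62],[1,0,0])
prof("front outer x-90 (mid)",[-90.,-20,62],[-90,20,62],[1,0,0])
E
python3 fb.py
```

```text
left rim outer y50 (-9..9 in +y)
   [163, 156, 149, 155, 158, 155, 138, 108, 78, 66, 60, 70, 75, 72, 70, 79, 90, 99, 102]
   [104, 103, 102, 116, 135, 156, 151, 126, 96, 70, 55, 49, 47, 47, 52, 61, 78, 93, 101]
   [163, 158, 152, 157, 160, 149, 121, 89, 67, 55, 61, 70, 71, 64, 72, 87, 97, 101, 102]
left rim inner y45
   [164, 164, 164, 164, 164, 163, 156, 149, 155, 158, 155, 138, 108, 78, 66, 60, 70, 75, 72]
   [105, 105, 105, 105, 104, 104, 103, 102, 116, 135, 156, 151, 126, 96, 70, 55, 49, 47, 47]
   [164, 164, 164, 165, 164, 163, 158, 152, 157, 160, 149, 121, 89, 67, 55, 61, 70, 71, 64]
right rim inner y-45
   [164, 163, 159, 159, 160, 159, 146, 118, 88, 64, 51, 48, 48, 49, 50, 49, 49, 48, 48]
   [161, 161, 157, 154, 159, 162, 156, 137, 106, 75, 59, 49, 47, 48, 49, 49, 48, 48, 48]
   [164, 161, 157, 160, 160, 153, 128, 98, 72, 54, 49, 48, 50, 50, 50, 49, 49, 48, 50]
right rim outer y-50
   [164, 164, 164, 164, 164, 164, 163, 159, 159, 160, 159, 146, 118, 88, 64, 51, 48, 48, 49]
   [153, 155, 158, 159, 160, 161, 161, 157, 154, 159, 162, 156, 137, 106, 75, 59, 49, 47, 48]
   [165, 1
[... 643 characters left out ...]
7, 147, 149, 154, 146, 130, 111, 105, 103, 104, 105, 105, 104]
front inner x-85 (mid)
   [168, 168, 168, 168, 169, 165, 156, 152, 164, 167, 154, 129, 108, 99, 101, 103, 104, 104, 104]
   [159, 139, 138, 132, 132, 130, 135, 147, 164, 164, 149, 121, 103, 100, 102, 103, 103, 104, 104]
   [169, 171, 171, 171, 169, 166, 162, 159, 164, 167, 161, 134, 110, 100, 100, 102, 104, 104, 103]
front outer x-90 (mid)
   [167, 166, 165, 166, 166, 168, 168, 168, 168, 169, 165, 156, 152, 164, 167, 154, 129, 108, 99]
   [169, 167, 165, 161, 163, 159, 139, 138, 132, 132, 130, 135, 147, 164, 164, 149, 121, 103, 100]
   [166, 166, 166, 167, 169, 169, 171, 171, 171, 169, 166, 162, 159, 164, 167, 161, 134, 110, 100]
```

```bash
cat >> tk.py <<'E'
BOX=pose(R.from_euler('z',-.1254).as_matrix(),[578.7,-266.4,0])
def GH(s,zt=14.5,xt=-124): return pose(np.c_[np.cross([0,s,0],[0,0,-1]),[0,s,0],[0,0,-1]],[xt,0,zt])
def hook(th,tipx,tipz,dy=0):
    "plate pose in world: pitch th deg, tongue tip's lower edge at (tipx,dy,tipz) in box frame"
    Rm=R.from_euler('y',th,degrees=True).as_matrix()
    return BOX@pose(Rm,np.array([tipx,dy,tipz])-Rm@[88.5,0,0])
E
python3 - <<'E'
from rig import *
from tk import *
PL=pose(R.from_euler('z',.009).as_matrix(),[544.5,40.7,4.5])
for s in(1,-1):
    for T in(PL@GH(s),hook(17,40,90)@GH(s),hook(17,88,64)@GH(s),hook(-1,88,62)@GH(s)):
        j=manip.ik(*pq(T)); print(s,None if j is None else np.round(j,2),np.round(T[:3,3]))
E
```

```text
1 [-0.07  0.49  2.11 -0.    0.55 -1.65] [421.  40.  19.]
1 [-0.58  0.44  1.65 -0.13  1.33 -1.97] [ 421. -247.  166.]
1 [-0.54  0.53  1.56 -0.12  1.33 -1.94] [ 469. -253.  140.]
1 [-0.64  0.47  1.87  0.01  0.79 -2.1 ] [ 455. -251.   73.]
-1 [-0.07  0.49  2.11 -0.    0.55  1.49] [421.  40.  19.]
-1 [-0.58  0.44  1.65 -0.13  1.33  1.17] [ 421. -247.  166.]
-1 [-0.54  0.53  1.56 -0.12  1.33  1.2 ] [ 469. -253.  140.]
-1 [-0.64  0.47  1.87  0.01  0.79  1.04] [ 455. -251.   73.]
```

```bash
python3 - <<'E'
from rig import *
from tk import *
import cv2
PL=pose(R.from_euler('z',.009).as_matrix(),[544.5,40.7,4.5])
G=PL@GH(1); p,q=pq(G)
move_gripper(50)
manip.reach(p+[0,0,120],q);st(manip,"above")
manip.move_linear(p+[0,0,15],max_speed=120)
manip.move_linear(p,max_speed=30);st(manip,"at")
move_gripper(0);manip.dwell(.2);st(manip,"grip")
manip.move_linear(p+[0,0,25],max_speed=60);st(manip,"up25")
manip.move_linear(p+[0,0,150],max_speed=150);st(manip,"up")
manip.reach(*pq(hook(17,30,105)@GH(1)));st(manip,"pre")
for n in("top","side"):
    cv2.imwrite(f"pics/{n}2.png",capture(n)["image"][:,:,::-1])
s=manip.state();np.save("tool2.npy",pose(R.from_quat(s["orientation"]).as_matrix(),s["tool_pos"]))
a=cv2.imread("pics/top2.png")[140:320,290:430];b=cv2.imread("pics/side2.png")[60:240,170:370]
cv2.imwrite("pics/p2.png",cv2.resize(np.hstack([a,b]),None,fx=2.3,fy=2.3,interpolation=2))
E
```

```text
above t13.6 [421.3  39.4 139.4] F [ 0.5  1.  -0.4] w49.8 g0.0 [-0.07  0.25  2.   -0.    0.89 -1.65]
at t15.3 [420.4  39.6  18.9] F [ 0.3 -0.3  0.3] w50.1 g0.0 [-0.07  0.49  2.11  0.    0.55 -1.65]
grip t15.8 [420.6  39.6  19.1] F [-1.  -0.5  2.1] w25.2 g61.1 [-0.07  0.49  2.11  0.    0.55 -1.65]
up25 t16.4 [420.6  39.6  44.2] F [-0.5  0.4 -2.1] w25.4 g60.6 [-0.07  0.43  2.09 -0.    0.62 -1.65]
up t17.4 [419.7  39.6 168.3] F [-0.2 -0.4 -2. ] w24.9 g60.6 [-0.07  0.2   1.97  0.    0.97 -1.65]
pre t18.5 [ 410.8 -243.9  180.5] F [-0.4  0.3 -1.4] w25.0 g60.6 [-0.58  0.41  1.66 -0.13  1.35 -1.98]
```

View pics/p2.png

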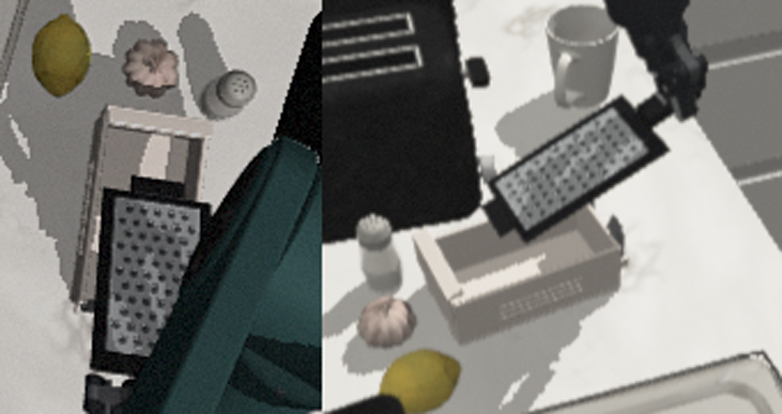

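The plate is held by its handle above the box, pitched tongue-down. I'll check the in-hand pose against the picked corners: top crop (107,188), (210,203), (92,370), tongue (133,177), (183,185); side crop (490,183), (525,240), (667,150), (625,97).

```bash
python3 - <<'E'
from vis import *
import tk
T=np.load("tool2.npy")@np.linalg.inv(tk.GH(1))
t=lambda x,y:np.array([x/2.3+290,y/2.3+140]); s=lambda x,y:np.array([(x-322)/2.3+170,y/2.3+60])
obs=[("top",(72,48,5),t(107,188)),("top",(72,-48,5),t(210,203)),("top",(-89,48,5),t(92,370)),("top",(88.5,24,4),t(133,177)),("top",(88.5,-24,4),t(183,185)),
("side",(72,-48,5),s(490,183)),("side",(72,48,2),s(525,240)),("side",(-89,48,3),s(667,150)),("side",(-89,-48,5),s(625,97))]
def f(p):
    D=tk.pose(R.from_euler('zyx',p[3:]).as_matrix(),p[:3]); A=T@D
    return np.concatenate([proj(c,A[:3,:3]@q+A[:3,3])[0]-o for c,q,o in obs])
print(np.round(f(np.zeros(6)).reshape(-1,2),1).tolist())
r=least_squares(f,np.zeros(6),x_scale=[10,10,10,.1,.1,.1],loss='soft_l1');print(np.round(r.x,3));print(np.round(f(r.x).reshape(-1,2),1).tolist())
E
```

```text
[[-2.2, -1.6], [0.6, -1.0], [-2.1, -0.3], [-1.2, -2.4], [0.6, -2.3], [-2.9, -2.4], [-0.5, 0.2], [2.0, 0.5], [-0.6, -1.3]]
[-5.240e-01 -3.188e+00 -6.479e+00 -2.000e-03  3.000e-02  8.300e-02]
[[-0.8, -0.3], [0.3, 1.8], [-0.1, 0.2], [-0.3, -0.5], [0.7, 0.3], [-1.3, 0.2], [-0.3, 0.4], [1.3, -0.6], [-0.4, 0.2]]
```

```bash
cat >> tk.py <<'E'
def force(manip,n=8):
    o=[]
    for _ in range(n): manip.dwell(.02); o.append(manip.state()["force"])
    return BOX[:3,:3].T@np.mean(o,0)
E
python3 - <<'E'
from rig import *
from tk import *
def go(th,x,z,v=60,dy=0): T=hook(th,x,z,dy)@GH(1); manip.move_linear(*pq(T),max_speed=v)
go(17,55,82,100); go(17,70,67,60); f0=force(manip); print("base",np.round(f0,2))
for x in np.arange(73,89.1,2):
    z=67-2.5*(x-70)/18
    go(17,x,z,30); f=force(manip,5)-f0; print(x,round(z,1),np.round(f,2))
    if abs(f[0])>5 or abs(f[2])>5: print("stop");break
st(manip)
E
```

```text
base [-0.33  0.14 -1.44]
73.0 66.6 [ 0.33 -0.33  0.24]
75.0 66.3 [0.29 0.14 0.22]
77.0 66.0 [-0.    0.14 -0.12]
79.0 65.8 [ 0.08 -0.07  0.29]
81.0 65.5 [ 0.4  -0.3   0.39]
83.0 65.2 [ 0.35 -0.2   0.02]
85.0 64.9 [ 0.33  0.4  -0.03]
87.0 64.6 [ 0.29 -0.38  0.  ]
89.0 64.4 [0.24 0.02 0.35]
 t22.7 [ 469.6 -252.6  140.3] F [ 0.4  0.1 -1.3] w24.9 g60.6 [-0.54  0.53  1.56 -0.12  1.33 -1.94]
```

```bash
python3 - <<'E'
from rig import *
from tk import *
def go(th,x,z,v=60,dy=0): T=hook(th,x,z,dy)@GH(1); manip.move_linear(*pq(T),max_speed=v)
f0=force(manip); x=89;z=64.4
while x<94:
    x+=1; go(17,x,z,30); f=force(manip,5)-f0; print(x,np.round(f,2))
    if f[0]<-2.5: break
x-=1.5; go(17,x,z,30); print("back",x,np.round(force(manip,5)-f0,2))
while z>58:
    z-=1; go(17,x,z,30); f=force(manip,5)-f0; print("z",z,np.round(f,2))
    if f[2]>1.5: break
st(manip); np.save("xz.npy",[x,z])
E
```

```text
90 [0.35 0.29 0.23]
91 [0.18 0.09 0.35]
92 [-3.49 -0.04  1.84]
back 90.5 [-0.17  0.33  0.11]
z 63.400000000000006 [ 0.26 -0.11  0.56]
z 62.400000000000006 [-0.3   0.2   1.27]
z 61.400000000000006 [-1.8   0.4   2.59]
 t25.2 [ 470.9 -252.8  137.5] F [-2.1  0.1  0.6] w24.6 g60.9 [-0.54  0.53  1.56 -0.12  1.32 -1.94]
```

Contact found: the upstand is at commanded x of about 91.7 and the ledge at z of about 62.4, so the tongue is under the lip. Next I'll swing down.

```bash
python3 - <<'E'
from rig import *
from tk import *
def go(th,x,z,v=60,dy=0): T=hook(th,x,z,dy)@GH(1); manip.move_linear(*pq(T),max_speed=v)
go(17,90,62.6,30); manip.dwell(.2); print(np.round(force(manip),2))
for th in list(range(16,6,-2))+[6,5,4,3.5,3,2.5,2,1.5,1,.5,0,-.4,-.8]:
    go(th,90,62.6,40); f=force(manip,4); print(th,np.round(f,1))
    if abs(f[2])>25 or abs(f[0])>15: print("stop");break
st(manip)
E
```

```text
[ 0.24 -0.1  -0.41]
16 [-0.8 -0.1 -0.2]
14 [-0.8  0.3 -0.5]
12 [-0.6 -0.1 -0.7]
10 [ 0.   0.1 -0.7]
8 [-0.3  0.1 -0.5]
6 [-0.5  0.2 -0.4]
5 [-0.5  0.1 -0.9]
4 [-0.4  0.4 -0.3]
3.5 [ 0.1 -0.3 -0.4]
3 [ 1.3 -0.4 -0.5]
2.5 [ 3.7 -0.   0.1]
2 [ 4.5 -0.8  2.6]
1.5 [ 4.7 -0.9  4.2]
1 [ 5.2 -1.   4.3]
0.5 [ 6.3 -0.3  4.8]
0 [ 6.9 -0.8  0.7]
-0.4 [ 6.4 -0.8 -0. ]
-0.8 [ 7.  -1.3 -3.7]
 t31.9 [ 457.4 -251.    73.6] F [ 7.  -2.2 -3. ] w24.9 g60.3 [-0.64  0.47  1.86  0.01  0.8  -2.09]
```

The clip force rose and then dropped, so they have probably snapped. I'll let go, press the handle with shut fingers, and look.

```bash
python3 - <<'E'
from rig import *
from tk import *
import cv2
move_gripper(50); st(manip,"open")
p=manip.state()["tool_pos"]
manip.move_linear(p+[0,0,60],ori=pq(hook(0,90,62)@GH(1))[1],max_speed=120)
move_gripper(0); f0=force(manip)
T=hook(0,90,62)@pose(GH(1)[:3,:3],[-105,0,18+14+6]) ; c,q=pq(T)
manip.move_linear(c,q,max_speed=80)
for d in range(4,26,1):
    manip.move_linear(c-[0,0,d],max_speed=30); f=force(manip,4)-f0; print(d,np.round(f,1))
    if f[2]>16: break
manip.move_linear(c+[0,0,120],max_speed=150); st(manip)
manip.movej([0.6,*manip.state()["joints"][1:]])
ims=[]
for n,(x0,y0,x1,y1) in(("top",(300,170,400,300)),("side",(185,110,325,220))):
    a=capture(n)["image"][:,:,::-1];cv2.imwrite(f"pics/{n}3.png",a); i=cv2.resize(a[y0:y1,x0:x1],None,fx=3.3,fy=3.3,interpolation=2); ims.append(cv2.copyMakeBorder(i,0,430-i.shape[0],0,0,0))
cv2.imwrite("pics/p3.png",np.hstack(ims)); st(manip)
E
```

```text
open t32.3 [ 455.9 -250.4   73.7] F [ 0.   0.9 -0.6] w49.9 g0.0 [-0.64  0.47  1.86  0.01  0.8  -2.09]
4 [ 0.2 -0.5 -0.1]
5 [ 0.4  0.3 -0.1]
6 [-0.3  0.   0.6]
7 [-2.5  0.7 10.1]
8 [-5.2  1.5 17.3]
 t36.8 [ 475.4 -253.   219. ] F [-0.4  0.2 -0.4] w0.2 g0.0 [-0.62  0.3   1.67 -0.    1.17 -2.06]
 t39.1 [402.5 357.8 219. ] F [-0.3  0.4  0.1] w0.2 g0.0 [ 0.6   0.3   1.67 -0.    1.17 -2.06]
```

View pics/p3.png

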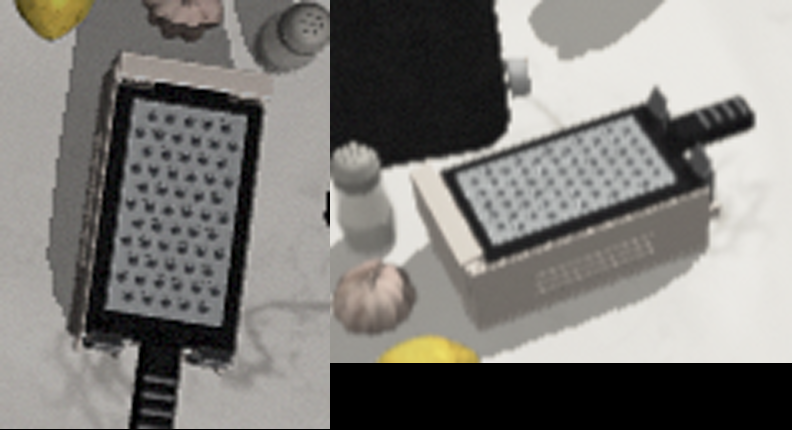

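The picture shows the plate lying level in the box with the tongue under the lip and both clips upright over the front edge (side view about (655,110) and (697,165)). The handle was felt at its seated height under a 17 N press with no give. I'm handing in.

```bash
python3 -c "
from rig import *
print(job.close_job())"
```

```text
the job is handed in; nothing more can be done
None
```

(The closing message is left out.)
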